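# Put one brush away, take up the next

### The job

First put the round paintbrush away: lift it out of the square wooden block, drop it handle-down into the white ceramic jar and let go of it. Then draw the wide flat brush out of its sloping wooden rest, turn it level, and finish while still holding it level, still and at least 20 cm above the table with nothing but the gripper touching it. Leave the glass jar, the tin and the saucer where they are.

Things in the scene. Friction and masses are not known exactly. Their poses are not given: they have to be found in the camera images.
- round_ferrule (a point): Centre of the round brush's steel ferrule (15 mm across, 40 mm long): the place to grip it from above, 40 mm below the bristle tip and 130 mm above the handle's free end. z points along the brush from handle to bristles. At the start the brush stands upright, bristles up, in the hole of the block with about 1.5 mm play all round; this point is then 140 mm above the table.
- round_foot (a point): Free end of the round brush's handle, on its axis; same axes.
- round_brush: The loose round paintbrush, 170 mm long, about 30 g: dark wooden handle 12 mm across and 110 mm long, then the ferrule, then short brown pointed bristles 20 mm long (17 mm at the widest). Origin and axes as round_foot.
- block: Plain square light-wood block fixed to the table, 70 x 70 x 55 mm high, with one upright hole 15 mm across and 45 mm deep in the middle of its top. Origin at the centre of its underside, z up, x and y along its sides.
- jar: Narrow straight white ceramic brush jar fixed to the table, 80 mm high, 44 mm outside, 36 mm inside, floor 6 mm thick, empty at the start. Origin at the centre of its underside, z up. A brush let go in it stands on the floor or leans on the rim.
- jar_mouth (a point): Centre of the jar's mouth, at its rim, 80 mm above the table.
- rest: Brush rest fixed to the table, brown wood: a foot 130 x 90 x 12 mm with a square sleeve sloping at 45 degrees. Origin under the foot, 15 mm from its middle towards +x, z up; the sleeve rises towards the rest's +x (roughly away from the robot). Sleeve 25 x 17 mm inside (25 mm in the slope's upright plane), 37 x 29 mm outside, 80 mm deep; highest point 100 mm above the table.
- rest_mouth (a point): Centre of the sleeve's open upper end, 87 mm above the table (7 mm towards +x from the rest's origin); axes as the rest.
- wide_ferrule (a point): Centre of the wide flat brush's steel ferrule (50 x 16 mm, 36 mm long): the place to grip it, near its centre of mass. z runs along the brush from handle to bristles, x along its width (50 mm), y along its thickness (16 mm). At the start z points up and away along the rest's slope, within 3 degrees of 45, x down and away, y level; this point is about 120 mm above the table.
- wide_foot (a point): Free end of the wide brush's handle, on its axis, 128 mm from the ferrule's centre; same axes.
- wide_brush: The loose wide flat brush, 192 mm long, about 90 g: flat light-wood handle 22 x 14 mm and 112 mm long, then the ferrule, then pale bristles 48 x 13 mm and 44 mm long. At the start its handle is in the rest's sleeve, 80 mm deep, down to the sleeve's bottom, with 1.5 mm play each side, and its highest point is 185 mm above the table. Origin and axes as wide_foot.
- medium_jar: Bystander: closed glass jar with a white cap, 54 mm across, 60 mm high, loose. Origin at the centre of its underside.
- gesso_tin: Bystander: bare metal tin, 64 mm across, 65 mm high, loose. Origin at the centre of its underside.
- saucer: Bystander: white saucer, 90 mm across, 18 mm high, loose. Origin at the centre of its underside.

How it is judged:
On the way, in this order (a step that is already met when the one before it is completed fails the run):
1. the round brush stands handle-down in the jar, let go (horizontal distance between round_foot and jar_mouth below 0.022 m and z of round_foot in the frame of jar below 0.02 m and angle between round_foot's own z axis and vertical below 0.6 rad and contact force between round_brush and the fingers below 0.1 N and linear speed of round_brush below 0.05 m/s), for 0.2 s.
2. the wide brush is drawn out of the rest, held by the gripper alone (contact force between wide_brush and the fingers above 0.5 N and contact force between wide_brush and rest below 0.1 N and distance between wide_foot and rest_mouth above 0.02 m and height (world z) of wide_foot above 0.08 m), for 0.1 s.
At the end, for the whole second after the job is handed in: Wide brush held by the fingers alone, at rest, ferrule centre over 190 mm and handle end over 170 mm above the table, length within 0.22 rad of level; round brush let go in the jar, handle-down (foot within 22 mm of the axis, under 20 mm above the jar's underside, leaning under 0.6 rad) (contact force between wide_brush and the fingers above 0.5 N and contact force between wide_brush and rest below 0.1 N and contact force between wide_brush and round_brush below 0.1 N and contact force between wide_brush and jar below 0.1 N and contact force between wide_brush and block below 0.1 N and contact force between wide_brush and medium_jar below 0.1 N and contact force between wide_brush and gesso_tin below 0.1 N and contact force between wide_brush and saucer below 0.1 N and height (world z) of wide_ferrule above 0.19 m and height (world z) of wide_foot above 0.17 m and angle between wide_ferrule's own z axis and vertical between 1.35 and 1.79 rad and linear speed of wide_brush below 0.03 m/s and angular speed of wide_brush below 0.2 rad/s and horizontal distance between round_foot and jar_mouth below 0.022 m and z of round_foot in the frame of jar below 0.02 m and angle between round_foot's own z axis and vertical below 0.6 rad and contact force between round_brush and the fingers below 0.1 N); the arm keeps its last pose, push and grip.
It fails at once if a bystander (medium_jar) is shifted more than 30 mm or tipped (distance of medium_jar from where it was at the start of the episode above 0.03 m or angle between medium_jar's own z axis and vertical above 0.4 rad).
It fails at once if a bystander (gesso_tin) is shifted more than 30 mm or tipped (distance of gesso_tin from where it was at the start of the episode above 0.03 m or angle between gesso_tin's own z axis and vertical above 0.4 rad).
It fails at once if a bystander (saucer) is shifted more than 30 mm or tipped (distance of saucer from where it was at the start of the episode above 0.03 m or angle between saucer's own z axis and vertical above 0.4 rad).
It also fails if it takes over 54 s, if anything falls off the work surface, if the arm or the gripper's body presses on something with over 40 N, if the wrist force passes 120 N, or if a joint passes its speed limit or range.

### The arm

A 7-joint arm with a two-finger parallel gripper is mounted at the origin on the work surface. World frame = base frame: x ahead of the robot, y to its left, z up, the work surface at z = 0. Lengths are in m, angles in rad, forces in N, time in s.
With the tool pointing down it reaches from about 0.35 to 0.9 m from the base axis. Payload 8.1 kg.
Tool frame: the origin (TCP) lies where the fingers leave the gripper's body, on its centre line; the fingertips stand 66 mm ahead of it and the grasp point (between the pads) lies 47 mm ahead of it (arm.tip_reach is the distance from the TCP to the fingertips, in m); z points along the fingers, y is the direction in which the jaws open and shut (so a half turn about z gives the same grasp; the last joint's range is limited). The gripper opens to 92 mm and grips with 3 to 60 N. Pads are 19 mm wide; open, the fingers measure 130 mm over their backs; the gripper's body (75 mm by 190 mm) begins 47 mm behind the grasp point.
Start: joints at [-1.204, 0.434, 0.025, 1.573, -0.012, 1.134, -0.075], TCP at [0.283, 0.557, 0.292] pointing down, gripper open.
Joint ranges: [-2.62, 2.62], [-0.44, 2.09], [-1.27, 1.32], [0.08, 2.57], [-1.32, 4.46], [0.12, 2], [-2.74, 2.74]. Speed limits (rad/s): [2.22, 2.22, 3.01, 3.01, 3.14, 3.14, 3.14].

### API

Orientations are given as a rotation vector (axis times angle).
In Python, from cell import arm gives the robot as it stands.
- The arm moves only by the tool carry_out, never from a script. Its argument "plan" is a list of rows, each a list of 5 numbers: the shift along the world's x, y, z in cm, then the turn about the world's z in rad, then the finger opening in cm, from 0 to 9.18. In form: [[tx, ty, tz, spin, fingers], ...]. A call has 1 to 20 rows; each row is the pose to reach, as a shift and turn from the pose measured when the call began; what a row does not reach only later rows make up. A row lasts 1/10 s, in which the tool goes at most 50 mm and 8.59 degrees, less where a joint would pass 70% of its speed; a pose out of reach is approached as far as the arm can. A call with a gripper value outside its range is refused whole. The fingers move at their own pace and stop on an object; "squeeze" is the grip in N (left out, the last holds). Time passes only in rows, so rows that repeat a pose let the fingers close. It gives the time, the measured TCP pose, the force and the opening at its end, in the units of the state.
- arm.observe(): the state, without advancing time (a new reading comes with each control period).
- arm.get_image(name): name is "scene" or "top" or "wrist"; returns (picture, depth): 400x640x3 uint8, red, green, blue; 400x640 float32, m along the optical axis (not along the pixel's ray), 0 where there is no reading.
- arm.get_calibration(name): a dict with "intrinsics" (3x3 intrinsics, pixels), "rvec" (rotation vector, rad) and "tvec" (3), from world to camera coordinates, as OpenCV has them; the wrist camera has in their place "tool_from_camera" (4x4, takes a point from camera to tool coordinates, whose origin is the TCP and whose axes are the flange's). Camera axes: x right, y down, z forward; pixel columns grow to the right and rows downward; lengths in m; the calibration is good to about 2 mm. The wrist camera is an equidistant fisheye: a pixel r from the principal point sees the ray r / f radians off the axis. A picture is of the moment at which its call begins: read the wrist's pose just before it. get_calibration takes no time and is no camera call.
- arm.sign_off(): hands the job in, once; it reports no verdict.
The state is a dict: "clock": time; "joints": joint angles; "dq": joint speeds; "joint_efforts": joint torques, N m; "position": TCP position; "ee_rot": TCP orientation; "force": force on the tool from outside, world axes, zero at the start; "ft_torque": the same for the moment, N m; "width": opening from 0.0 (shut) to 1.0 (fully open).
Only numpy, scipy, OpenCV 4.12 (cv2) and the standard library are available. Lean on these libraries where they do the work, as an engineer would, in place of code of your own. Each camera call takes 0.05 s, during which the arm holds its last target. There are 200 camera calls.

## Working session

There is one attempt and no reset: what is moved stays moved. The work goes in short steps, Python scripts to look and compute and a tool call to move; the robot and the scene stay as the last step left them, time stands still between calls to the robot, and variables do not carry over. Pictures are saved under pics/ and viewed, about 8 in all and at most 12, crops included, and the job is handed in when it is done.

Besides the shell and the picture viewer there is one more tool, called after "Request:" as name([rows], argument=value, ...), one row to a line, values as JSON. carry_out: Moves the arm, as the interface text tells. Its arguments: {"type":"object","properties":{"plan":{"type":"array"},"squeeze":{"type":"number"}},"required":["plan"]}

```bash
mkdir -p pics
cat > h.py <<'E'
import numpy as np,cv2
from cell import arm
from scipy.spatial.transform import Rotation as R
def grab(n):
    im,d=arm.get_image(n); np.savez(f'pics/{n}.npz',im=im,d=d); return im,d
def cloud(n,d):
    c=arm.get_calibration(n);K=np.array(c['intrinsics']);Rm=cv2.Rodrigues(np.array(c['rvec'],float))[0];t=np.array(c['tvec']).ravel()
    v,u=np.mgrid[:d.shape[0],:d.shape[1]]
    p=np.stack([(u-K[0,2])/K[0,0]*d,(v-K[1,2])/K[1,1]*d,d],-1)
    return (p-t)@Rm
E
python3 - <<'E'
from h import *
print(arm.observe())
for n in ('top','scene'):
    im,d=grab(n); cv2.imwrite(f'pics/{n}0.png',im[:,:,::-1]); print(n,arm.get_calibration(n),(d>0).mean())
E
```

```text
{'clock': 0.0, 'joints': array([-1.20357889,  0.43520335,  0.02498966,  1.57412893, -0.01159518,
        1.13400782, -0.07508614]), 'dq': array([ 3.63239364e-04,  3.74963257e-04, -6.53692548e-04, -7.56222920e-04,
        4.27235168e-04, -3.68060250e-05,  1.85819169e-03]), 'joint_efforts': array([ 1.02060967e-03, -6.67851162e+01,  9.85257626e-01, -3.14447987e+01,
       -6.05579512e-02,  4.27800079e-02,  1.40781472e-04]), 'position': array([0.28281227, 0.55687298, 0.29144498]), 'ee_rot': array([-7.31273571e-01, -3.05507086e+00,  2.49324435e-03]), 'force': array([ 0.50002121,  0.54120356, -0.08770447]), 'ft_torque': array([-0.03406998, -0.02549741, -0.04524697]), 'width': 0.9975829172609626}
top {'intrinsics': array([[451.26476452,   0.        , 314.3982131 ],
       [  0.        , 451.26476452, 203.03080224],
       [  0.        ,   0.        ,   1.        ]]), 'rvec': array([ 2.11338166, -2.10190844,  0.22917342]), 'tvec': array([-0.02279313,  0.60288146,  0.91979692])} 0.995765625
scene {'intrinsics': array([[436.60485929,   0.        , 317.15141619],
       [  0.        , 436.60485929, 192.37580064],
       [  0.        ,   0.        ,   1.        ]]), 'rvec': array([ 1.31616069,  2.31583907, -0.83186366]), 'tvec': array([ 0.27908233, -0.28768645,  1.26005993])} 0.9963046875
```

View pics/top0.png

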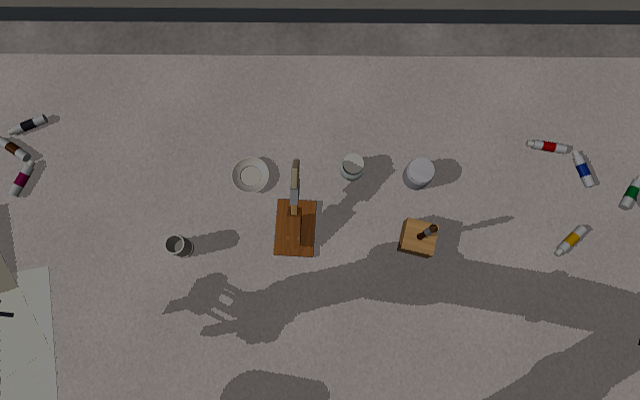

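View pics/scene0.png

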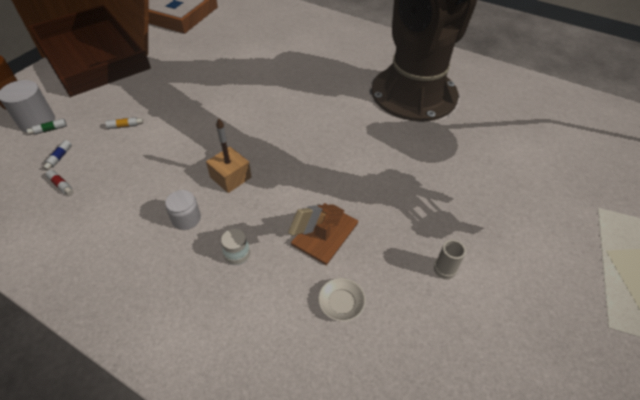

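Top view: block (418,238) with the round brush (428,232), white jar (178,245), rest (295,228), wide brush (295,187), saucer (251,175), glass jar (352,166), tin (420,172). The scene view shows the same items, unobstructed.

Run:
```python
from h import *
np.set_printoptions(precision=4,suppress=True)
P={};I={}
for n in('top','scene'):
    z=np.load(f'pics/{n}.npz');P[n]=cloud(n,z['d']);I[n]=z['im']
def sel(n,u0,u1,v0,v1,z0,z1):
    p=P[n][v0:v1,u0:u1].reshape(-1,3);c=I[n][v0:v1,u0:u1].reshape(-1,3)
    m=(p[:,2]>z0)&(p[:,2]<z1);return p[m],c[m]
def rect(p):
    r=cv2.minAreaRect((p[:,:2]*1000).astype(np.float32));return np.round(r[0],1),np.round(r[1],1),round(r[2],1)
for n,b,j,rs,w in(('top',(392,446,210,265),(160,200,230,262),(268,324,192,262),(283,306,150,222)),('scene',(200,255,110,195),(430,470,235,282),(285,362,198,268),(285,330,198,245))):
    print(n,'table',np.median(P[n][300:340,60:100,2]))
    p,c=sel(n,*b,.048,.062);print('block top',len(p),rect(p),np.median(p[:,2]))
    for lo in np.arange(.07,.19,.02):
        q,c=sel(n,*b,lo,lo+.02)
        if len(q):print('  brush',round(lo,2),len(q),np.median(q,0))
    p,c=sel(n,*j,.072,.09);print('jar rim',len(p),(p[:,:2].max(0)+p[:,:2].min(0))/2,np.ptp(p,0),cv2.minEnclosingCircle((p[:,:2]*1000).astype(np.float32)))
    p,c=sel(n,*rs,.006,.02);print('foot',len(p),rect(p))
    p,c=sel(n,*rs,.06,.105);print('sleeve hi',len(p),rect(p),p[:,2].max())
    p,c=sel(n,*w,.105,.2);print('wide',len(p),rect(p),p[:,2].max(),p.mean(0)); 
    for lo in np.arange(.1,.2,.015):
        q,c=sel(n,*w,lo,lo+.015)
        if len(q):print('  w',round(lo,3),len(q),q.mean(0),np.ptp(q,0))
for nm,b,z0,z1 in(('sauc',(225,280,150,200),.006,.03),('glass',(330,375,145,188),.05,.07),('tin',(400,440,150,195),.055,.08)):
    p,c=sel('top',*b,z0,z1);print(nm,cv2.minEnclosingCircle((p[:,:2]*1000).astype(np.float32)))
```

```text
top table -0.0008347510653150601
block top 912 (array([ 532.1, -249.2]), array([70.7, 70.8]), 75.5) 0.05480987835315987
  brush 0.07 15 [ 0.5286 -0.2457  0.0827]
  brush 0.09 13 [ 0.5295 -0.2441  0.1017]
  brush 0.11 14 [ 0.5281 -0.244   0.1235]
  brush 0.13 22 [ 0.529  -0.2432  0.141 ]
  brush 0.15 37 [ 0.529  -0.2445  0.1663]
  brush 0.17 33 [ 0.5311 -0.2476  0.1747]
jar rim 149 [0.5101 0.2758] [0.0428 0.0436 0.0115] ((509.3655700683594, 275.9391174316406), 22.21828842163086)
foot 1569 (array([557.7,  24.9]), array([ 90.1, 130.1]), 86.9)
sleeve hi 432 (array([574. ,  23.8]), array([28.9, 95.7]), 88.7) 0.10485651788678066
wide 386 (array([630.3,  21. ]), array([16. , 94.3]), 87.0) 0.17949160736532543 [0.6242 0.0206 0.1494]
  w 0.1 47 [0.5906 0.0208 0.1049] [0.0788 0.0251 0.0147]
  w 0.115 37 [0.5955 0.0207 0.1257] [0.0552 0.0176 0.0123]
  w 0.13 102 [0.6079 0.0211 0.1379] [0.0792 0.0177 0.0149]
  w 0.145 104 [0.6321 0.0205 0.1522] [0.0699 0.0174 0.0148]
  w 0.16 99 [0.6419 0.0202 0.1672] [0.0398 0.0139 0.015 ]
  w 0.175 26 [0.6449 0.0209 0.1771] [0.0104 0.0119 0.0044]
scene table 0.
[... 575 characters left out ...]
y([ 29.3, 106.7]), 85.9) 0.10462182190355435
wide 644 (array([633.5,  22.7]), array([17.2, 92.7]), 88.4) 0.18042396655264697 [0.6397 0.0257 0.1454]
  w 0.1 85 [0.6136 0.0294 0.1069] [0.0811 0.0217 0.0148]
  w 0.115 102 [0.6226 0.0291 0.1234] [0.0722 0.0171 0.0147]
  w 0.13 143 [0.6313 0.0273 0.1377] [0.0868 0.0188 0.0149]
  w 0.145 185 [0.6508 0.024  0.1522] [0.0704 0.0173 0.0149]
  w 0.16 131 [0.6515 0.0232 0.1669] [0.0408 0.0141 0.0144]
  w 0.175 33 [0.6488 0.0212 0.177 ] [0.012  0.0121 0.0054]
sauc ((666.0311889648438, 113.91753387451172), 66.24872589111328)
glass ((695.69970703125, -105.73776245117188), 24.084264755249023)
tin ((679.3041381835938, -255.9285888671875), 30.928325653076172)
```

Request:
carry_out([
  [4,-5,1,0.1,9],
  [8,-10,1,0.2,9],
  [12,-15,1,0.3,9],
  [15,-20,1,0.417,9],
  [17,-25,1,0.417,9],
  [19,-30,1,0.417,9],
  [20,-35,1,0.417,9],
  [21,-40,1,0.417,9],
  [22,-45,1,0.417,9],
  [23,-50,1,0.417,9],
  [24,-55,1,0.417,9],
  [25.1,-60,1,0.417,9],
  [25.1,-65,1,0.417,9],
  [25.1,-70,1,0.417,9],
  [25.1,-75,1,0.417,9],
  [25.1,-79,1,0.417,9],
  [25.1,-80.4,1,0.417,9],
  [25.1,-80.4,1,0.417,9],
  [25.1,-80.4,1,0.417,9],
  [25.1,-80.4,1,0.417,9],
])

```text
clock: 2.1
position: [0.5338, -0.2461, 0.3011]
ee_rot: [-0.083, -3.14, 0.0]
force: [0.2, 0.5, 0.0]
width: 0.981
```

```bash
cat >> h.py <<'E'
def wrist(name):
    s=arm.observe(); im,d=grab('wrist'); cv2.imwrite(f'pics/{name}.png',im[:,:,::-1])
    c=arm.get_calibration('wrist');K=np.array(c['intrinsics']);T=np.array(c['tool_from_camera'])
    v,u=np.mgrid[:d.shape[0],:d.shape[1]];x=(u-K[0,2])/K[0,0];y=(v-K[1,2])/K[1,1];r=np.hypot(x,y)+1e-9
    th=np.minimum(r,1.5);p=np.stack([x/r*np.tan(th)*d,y/r*np.tan(th)*d,d],-1)
    pt=p@T[:3,:3].T+T[:3,3]
    return s,im,d,pt,pt@R.from_rotvec(s['ee_rot']).as_matrix().T+s['position']
E
python3 - <<'E'
from h import *
np.set_printoptions(precision=4,suppress=True)
s,im,d,pt,P=wrist('w1')
print(s['clock'],s['position'],R.from_rotvec(s['ee_rot']).as_matrix(),arm.get_calibration('wrist')['tool_from_camera'])
near=(abs(P[...,0]-.533)<.05)&(abs(P[...,1]+.248)<.05)&(d>0)
for lo in np.arange(.05,.19,.015):
    m=near&(P[...,2]>lo)&(P[...,2]<lo+.015); q=P[m]
    if len(q): v,u=np.where(m);print(round(lo,3),len(q),np.median(q,0),np.ptp(q,0),u.mean(),v.mean())
E
```

```text
2.1 [ 0.5338 -0.2461  0.3011] [[-0.9986  0.0526 -0.0007]
 [ 0.0526  0.9986 -0.0003]
 [ 0.0007 -0.0003 -1.    ]] [[ 0.0009 -0.9627 -0.2706  0.073 ]
 [ 1.      0.0005  0.0017 -0.001 ]
 [-0.0015 -0.2706  0.9627 -0.0932]
 [ 0.      0.      0.      1.    ]]
0.05 3331 [ 0.5271 -0.2484  0.0557] [0.0827 0.083  0.0146] 313.97688381867306 174.07505253677573
0.065 35 [ 0.5279 -0.2489  0.0721] [0.0043 0.0108 0.0138] 314.42857142857144 176.8
0.08 33 [ 0.5281 -0.2489  0.0899] [0.0038 0.0103 0.0123] 313.6969696969697 179.87878787878788
0.095 34 [ 0.528  -0.2483  0.1028] [0.0031 0.0097 0.0142] 314.3529411764706 183.14705882352942
0.11 29 [ 0.5268 -0.2494  0.1228] [0.005  0.0135 0.0146] 313.41379310344826 185.9655172413793
0.125 62 [ 0.5269 -0.2484  0.1336] [0.0055 0.0141 0.0146] 313.6290322580645 189.66129032258064
0.14 76 [ 0.5267 -0.2488  0.1479] [0.0084 0.014  0.0149] 313.4868421052632 193.9078947368421
0.155 155 [ 0.5273 -0.2497  0.1676] [0.0164 0.0163 0.0149] 312.59354838709675 202.69032258064516
0.17 238 [ 0.5311 -0.2493  0.1745] [0.0144 0.013  0.0121] 312.70168067226894 209.2689075630252
```

View pics/w1.png

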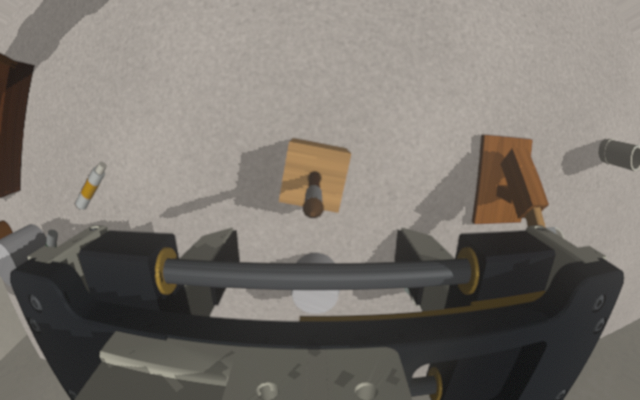

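The round brush (about 314,200) stands in the block between the jaws, with its axis near (0.534, -0.249).

Request:
carry_out([
  [0,-0.3,-4,0,6],
  [0,-0.3,-8,0,6],
  [0,-0.3,-11,0,6],
  [0,-0.3,-11.4,0,6],
  [0,-0.3,-11.4,0,6],
  [0,-0.3,-11.4,0,0],
  [0,-0.3,-11.4,0,0],
  [0,-0.3,-11.4,0,0],
  [0,-0.3,-11.4,0,0],
  [0,-0.3,-11.4,0,0],
  [0,-0.3,-11.4,0,0],
  [0,-0.3,-11.4,0,0],
  [0,-0.3,-11.4,0,0],
], squeeze=20)

```text
clock: 3.45
position: [0.5341, -0.2484, 0.1873]
ee_rot: [-0.08, -3.14, 0.001]
force: [0.1, -1.3, 0.8]
width: 0.164
```

Request:
carry_out([
  [0,0,2,0,0],
  [0,0,5,0,0],
  [0,0,8,0,0],
  [0,0,11,0,0],
  [0,0,13,0,0],
  [-0.5,5,13,0,0],
  [-1,10,13,0,0],
  [-2,15,13,0,0],
  [-2.4,20,13,0,0],
  [-2.4,25,13,0,0],
  [-2.4,30,13,0,0],
  [-2.4,35,13,0,0],
  [-2.4,40,13,0,0],
  [-2.4,44,13,0,0],
  [-2.4,48,13,0,0],
  [-2.4,51,13,0,0],
  [-2.4,52.5,13,0,0],
  [-2.4,52.5,13,0,0],
  [-2.4,52.5,13,0,0],
  [-2.4,52.5,13,0,0],
])

```text
clock: 5.45
position: [0.5107, 0.2743, 0.3173]
ee_rot: [-0.085, -3.14, 0.002]
force: [-0.4, 0.2, -0.9]
width: 0.167
```

Run:
```python
from h import *
np.set_printoptions(precision=4,suppress=True)
s,im,d,pt,P=wrist('w2');print(s['position'],s['width'])
im2,d2=grab('scene');cv2.imwrite('pics/s2.png',cv2.resize(im2[60:340,280:600],None,fx=2,fy=2)[:,:,::-1]);Q=cloud('scene',d2)
for n,P in(('wrist',P),('scene',Q)):
    m=(np.hypot(P[...,0]-.511,P[...,1]-.2765)<.035)
    for lo in np.arange(.07,.26,.015):
        q=P[m&(P[...,2]>lo)&(P[...,2]<lo+.015)]
        if len(q):print(n,round(lo,3),len(q),np.median(q,0),(q.max(0)+q.min(0))[:2]/2,np.ptp(q,0)[:2])
```

```text
[0.5107 0.2743 0.3173] 0.1666506629997664
wrist 0.07 452 [0.5066 0.2802 0.0802] [0.5098 0.2764] [0.0424 0.0426]
wrist 0.13 12 [0.5056 0.2738 0.1436] [0.5065 0.2736] [0.0037 0.0098]
wrist 0.145 50 [0.5056 0.2733 0.1512] [0.5064 0.2732] [0.0047 0.0104]
wrist 0.16 66 [0.5054 0.2742 0.1678] [0.507  0.2736] [0.0054 0.0108]
wrist 0.175 75 [0.5052 0.2734 0.1831] [0.5063 0.2736] [0.0045 0.0102]
wrist 0.19 89 [0.5053 0.2734 0.1972] [0.5068 0.2739] [0.0056 0.0115]
wrist 0.205 113 [0.5052 0.2741 0.2118] [0.5068 0.2739] [0.0056 0.0111]
wrist 0.22 146 [0.5051 0.2741 0.2283] [0.5066 0.2736] [0.0058 0.0119]
wrist 0.235 125 [0.5049 0.2735 0.2406] [0.5059 0.2736] [0.0054 0.0115]
wrist 0.25 659 [0.5016 0.2742 0.26  ] [0.5039 0.2743] [0.0121 0.0437]
scene 0.07 235 [0.5156 0.2775 0.0784] [0.5119 0.2771] [0.0437 0.0426]
scene 0.13 10 [0.516  0.2751 0.1434] [0.5171 0.2748] [0.0052 0.0091]
scene 0.145 38 [0.5163 0.2742 0.1524] [0.5157 0.2746] [0.0078 0.0115]
scene 0.16 40 [0.5167 0.2745 0.1676] [0.5158 0.2742] [0.007  0.0111]
scene 0.175 43 [0.5163 0.2747 0.1831] [0.5157 0.2745] [0.0065 0.0111]
scene 0.19 40 [0.5163 0.2742 0.1975] [0.5154 0.2744] [0.0074 0.0114]
scene 0.205 50 [0.5161 0.275  0.2119] [0.5149 0.2748] [0.0091 0.0115]
scene 0.22 50 [0.5161 0.2744 0.2279] [0.5153 0.2743] [0.0063 0.0111]
scene 0.235 46 [0.5156 0.2746 0.2418] [0.5143 0.2749] [0.0074 0.0118]
scene 0.25 143 [0.5206 0.2748 0.2596] [0.518  0.2753] [0.0127 0.0449]
```

View pics/s2.png

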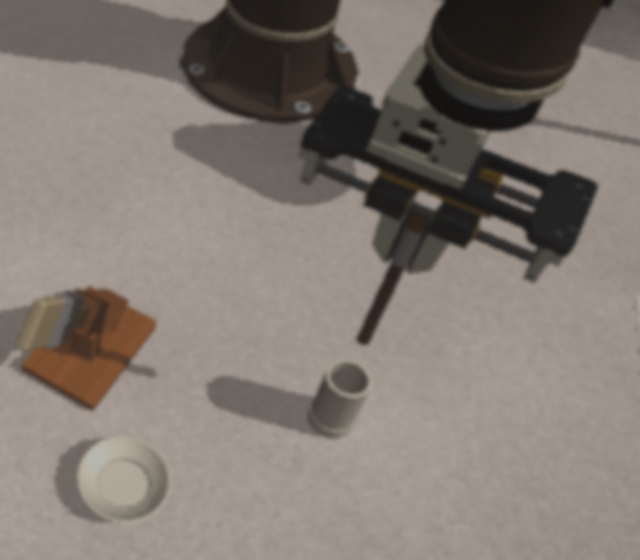

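The brush hangs straight above the jar mouth (crop 345,375), 2.5 mm short in y. I'll correct this while lowering.

Request:
carry_out([
  [0,0.25,0,0,0],
  [0,0.25,-4,0,0],
  [0,0.25,-8,0,0],
  [0,0.25,-11,0,0],
  [0,0.25,-12.5,0,0],
  [0,0.25,-13.1,0,0],
  [0,0.25,-13.1,0,0],
  [0,0.25,-13.1,0,0],
  [0,0.25,-13.1,0,9],
  [0,0.25,-13.1,0,9],
  [0,0.25,-13.1,0,9],
  [0,0.25,-13.1,0,9],
  [0,0.25,-13.1,0,9],
  [0,0.25,-13.1,0,9],
  [0,0.25,-10,0,9],
  [0,0.25,-6,0,9],
  [0,0.25,-2,0,9],
  [0,0.25,1,0,9],
  [0,0.25,1,0,9],
  [0,0.25,1,0,9],
])

```text
clock: 7.55
position: [0.5107, 0.2773, 0.3279]
ee_rot: [0.084, 3.139, -0.0]
force: [0.2, 0.2, -0.7]
width: 0.98
```

Run:
```python
from h import *
np.set_printoptions(precision=4,suppress=True)
im2,d2=grab('scene');cv2.imwrite('pics/s3.png',cv2.resize(im2[60:340,280:600],None,fx=2,fy=2)[:,:,::-1]);P=cloud('scene',d2)
m=(np.hypot(P[...,0]-.511,P[...,1]-.2765)<.075)
for lo in np.arange(.085,.2,.015):
    q=P[m&(P[...,2]>lo)&(P[...,2]<lo+.015)]
    if len(q):print(round(lo,3),len(q),np.median(q,0))
```

```text
0.085 29 [0.5167 0.277  0.0929]
0.1 31 [0.5163 0.2764 0.1058]
0.115 41 [0.5178 0.2773 0.1229]
0.13 49 [0.5174 0.2761 0.1366]
0.145 45 [0.5171 0.2771 0.1514]
0.16 67 [0.5154 0.276  0.1665]
0.175 7 [0.5127 0.2776 0.1757]
```

View pics/s3.png

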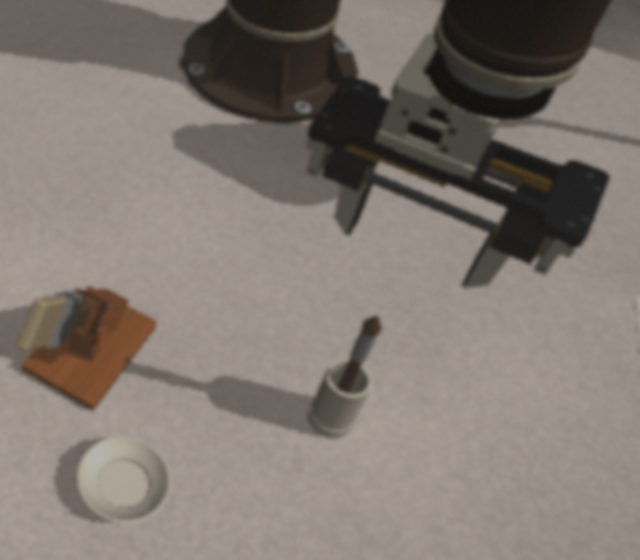

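The round brush stands upright in the jar, let go (crop 345,390). Next is the wide brush.

Request:
carry_out([
  [2,-5,0,0,9],
  [3,-10,0,0,9],
  [4,-15,-1,0,9],
  [6,-20,-2,0,9],
  [8,-24,-2.8,0,9],
  [8.7,-25.4,-2.8,0,9],
  [8.7,-25.4,-2.8,0,9],
  [8.7,-25.4,-2.8,0,9],
  [8.7,-25.4,-2.8,0,9],
])

```text
clock: 8.5
position: [0.5966, 0.0248, 0.298]
ee_rot: [-0.081, -3.138, 0.001]
force: [0.3, -0.1, 0.7]
width: 0.985
```

Run:
```python
from h import *
np.set_printoptions(precision=4,suppress=True)
s,im,d,pt,P=wrist('w4');print(s['position'],s['ee_rot'])
m=(abs(P[...,0]-.61)<.06)&(abs(P[...,1]-.023)<.03)&(P[...,2]>.06)&(P[...,2]<.2)
for lo in np.arange(.55,.67,.01):
    k=m&(P[...,0]>lo)&(P[...,0]<lo+.01);q=P[k]
    if len(q):v,u=np.where(k);print(round(lo,3),len(q),np.median(q,0),'zmax',q[:,2].max(),'y',np.percentile(q[:,1],[3,97]).mean(),np.ptp(q[:,1]),im[k].mean(0),v.mean())
```

```text
[0.5966 0.0248 0.298 ] [-0.0809 -3.1383  0.001 ]
0.55 330 [0.5551 0.0247 0.0888] zmax 0.09578584512221769 y 0.024618592905179273 0.02890218072485122 [131.5909  90.0394  54.9848] 145.01818181818183
0.56 323 [0.5647 0.0243 0.0978] zmax 0.10168575823327133 y 0.024155267962572793 0.029050424245553534 [124.4056  85.7214  53.8359] 155.93498452012383
0.57 288 [0.5755 0.0239 0.0945] zmax 0.10086788619074799 y 0.02385925992077978 0.029080225574036913 [124.5139  93.9688  63.3681] 166.03819444444446
0.58 378 [0.5863 0.0232 0.1042] zmax 0.12952667473547896 y 0.022687401358077515 0.030065691743983134 [131.4709 108.0556  83.4127] 178.85449735449737
0.59 297 [0.5941 0.0222 0.1328] zmax 0.1393492477341083 y 0.023233055326656732 0.027349471843480768 [133.1246 128.0606 123.0539] 194.06397306397307
0.6 260 [0.605  0.022  0.1426] zmax 0.14778601380259987 y 0.021968280177553135 0.014815286903315595 [137.1846 137.1846 135.7346] 210.8846153846154
0.61 248 [0.6154 0.0215 0.1494] zmax 0.157247994824421 y 0.021641278418602822 0.01483094241767744 [133.5081 127.8911 115.3629] 225.1451612903226
0.62 261 [0.6249 0.0212 0.1588] zmax 0.16532794238650295 y 0.021060872044460735 0.01558201564044844 [146.7778 136.2261 113.4559] 239.80842911877394
0.63 241 [0.6344 0.0208 0.1674] zmax 0.1731813946953052 y 0.02058713690197516 0.015673672833474074 [147.4813 136.9336 114.0456] 254.7136929460581
```

View pics/w4.png

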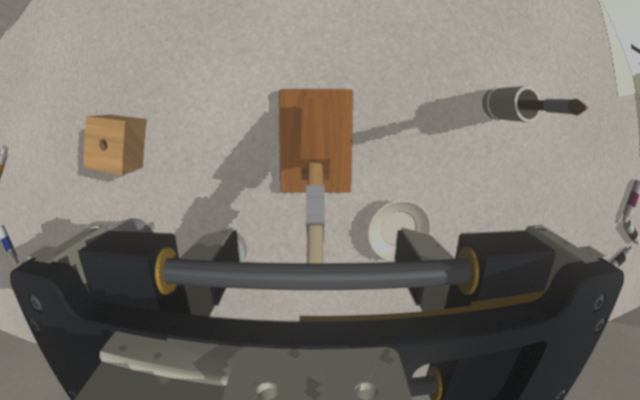

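The wide brush (315,150–260) lies centred between the jaws. The ferrule's upper face is near x=0.60, y=0.022, z≈0.14.

Request:
carry_out([
  [0.1,-0.25,-4,0,6],
  [0.1,-0.25,-8,0,6],
  [0.1,-0.25,-11,0,6],
  [0.1,-0.25,-12,0,6],
  [0.1,-0.25,-12,0,6],
  [0.1,-0.25,-12,0,6],
  [0.1,-0.25,-12,0,0],
  [0.1,-0.25,-12,0,0],
  [0.1,-0.25,-12,0,0],
  [0.1,-0.25,-12,0,0],
  [0.1,-0.25,-12,0,0],
  [0.1,-0.25,-12,0,0],
  [0.1,-0.25,-12,0,0],
  [0.1,-0.25,-12,0,0],
], squeeze=25)

```text
clock: 9.95
position: [0.5977, 0.0225, 0.1784]
ee_rot: [-0.08, -3.139, 0.001]
force: [0.1, -0.1, 0.5]
width: 0.174
```

Request:
carry_out([
  [0.7,0,0.7,0,0],
  [1.4,-0.1,1.4,0,0],
  [2.1,-0.1,2.1,0,0],
  [2.8,-0.15,2.8,0,0],
  [3.5,-0.2,3.5,0,0],
  [4.2,-0.2,4.2,0,0],
  [4.9,-0.25,4.9,0,0],
  [5.6,-0.3,5.6,0,0],
  [6.3,-0.3,6.3,0,0],
  [7,-0.35,7,0,0],
  [7.5,-0.4,8.5,0,0],
  [7.5,-0.4,11,0,0],
  [7.5,-0.4,13,0,0],
  [7.5,-0.4,13,0,0],
  [7.5,-0.4,13,0,0],
  [7.5,-0.4,13,0,0],
])

```text
clock: 11.55
position: [0.6723, 0.0185, 0.3071]
ee_rot: [-0.08, -3.137, 0.001]
force: [-0.7, 0.1, -1.1]
width: 0.175
```

```bash
cat >> h.py <<'E'
def brush(P,s,lo=-.15,hi=.09):
    # side profile of the brush in the vertical plane of the grip: (along heading, height) relative to grasp point
    M=R.from_rotvec(s['ee_rot']).as_matrix();g=s['position']+.047*M[:,2];a=-M[:,0];b=M[:,1]
    r=P-g;A=r@a;B=r@b;m=(abs(B)<.013)&(A>lo)&(A<hi)&(r[...,2]<.2)&(r[...,2]>-.16)
    return m,A,r[...,2],g
E
python3 - <<'E'
from h import *
np.set_printoptions(precision=4,suppress=True)
s=arm.observe();im,d=grab('scene');P=cloud('scene',d);print(s['position'],s['width'],s['force'])
m,A,Z,g=brush(P,s);print(g)
m&=P[...,2]>.11
for lo in np.arange(-.13,.09,.01):
    k=m&(A>lo)&(A<lo+.01)
    if k.any():print(round(lo,3),k.sum(),Z[k].min(),Z[k].max(),im[k].mean(0))
cv2.imwrite('pics/s5.png',cv2.resize(im[60:340,140:460],None,fx=2,fy=2)[:,:,::-1])
E
```

```text
[0.6723 0.0185 0.3071] 0.17519908795364317 [-0.666   0.134  -1.0565]
[0.6721 0.0185 0.2601]
-0.08 4 -0.10088269841743525 -0.0944086337072634 [126.25 108.5   92.75]
-0.07 25 -0.10242021276485708 -0.07459156877746373 [117.52  91.6   66.44]
-0.06 39 -0.0980972534027412 -0.06193660246068847 [116.6154  88.6923  59.9487]
-0.05 38 -0.08897459948085557 -0.05626559737567169 [122.0263  92.3421  61.6842]
-0.04 42 -0.07897933047053102 -0.04522944677291152 [120.6667  91.2143  60.881 ]
-0.03 28 -0.06967393816673817 -0.041788366381440595 [118.3214  89.9286  61.7143]
-0.02 32 -0.061699159003708065 0.0832793436872416 [98.5625 77.4062 55.375 ]
-0.01 28 -0.051825143429925835 0.08599137119568562 [98.5714 78.0357 57.    ]
-0.0 44 -0.04195463008256389 0.11539897333796517 [75.5    65.3182 53.5682]
0.01 168 -0.03773122909183771 0.11751698619024425 [65.0655 61.8274 58.2143]
0.02 586 -0.041435939269999306 0.16410348518473572 [67.0683 63.541  57.7679]
0.03 566 -0.03474960698269375 0.19954811080170287 [54.0654 50.5883 45.9011]
0.04 422 -0.024410695483568196 0.19983071996108304 [60.8057 54.9882 47.519 ]
0.05 181 -0.017979827884997857 0.048775709539765955 [95.0442 84.9116 68.3425]
0.06 137 -0.003229590524262027 0.0385588023431076 [119.3212 106.3504  84.2847]
0.07 101 0.006277468528304464 0.03000251824178518 [127.9703 114.4653  91.396 ]
0.08 15 0.011961392547633731 0.016356440217250467 [128.4    116.4667  99.8667]
```

View pics/s5.png

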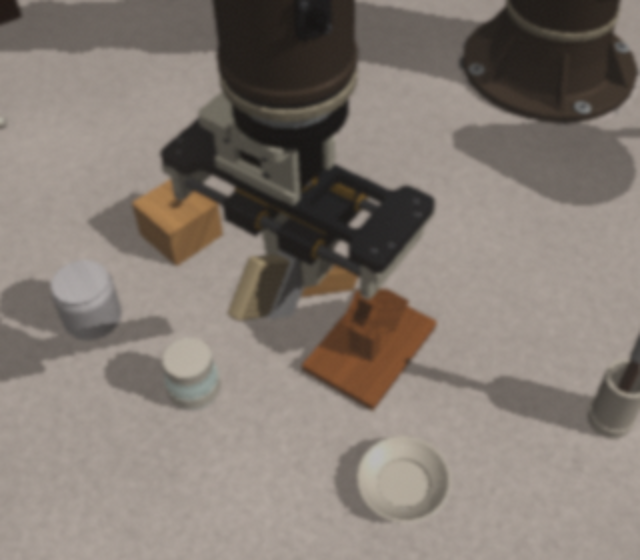

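The brush is out of the rest, held at about 43°, with the handle end about 10 cm below the grip. The tool can't be tilted, so I'll level the brush by pivoting it in the grip against the fixed block's flat top, staying clear of the tin.

Request:
carry_out([
  [-1,-3,0,-0.14,0],
  [-2,-6,0,-0.28,0],
  [-3,-9,0,-0.42,0],
  [-4,-12,0,-0.56,0],
  [-5,-15,0,-0.7,0],
  [-6,-18,0,-0.8,0],
  [-7,-21,0,-0.9,0],
  [-8.5,-24,0,-1.0,0],
  [-10,-27,0,-1.0,0],
  [-11,-30,0,-1.0,0],
  [-11.4,-31.1,0,-1.0,0],
  [-11.4,-31.1,-3,-1.0,0],
  [-11.4,-31.1,-6.5,-1.0,0],
  [-11.4,-31.1,-6.5,-1.0,0],
  [-11.4,-31.1,-6.5,-1.0,0],
  [-11.4,-31.1,-6.5,-1.0,0],
])

```text
clock: 13.2
position: [0.5591, -0.2927, 0.2436]
ee_rot: [-1.575, -2.716, -0.002]
force: [-0.3, -1.1, -0.6]
width: 0.17
```

Run:
```python
from h import *
np.set_printoptions(precision=4,suppress=True)
s=arm.observe();print(s['position'],R.from_rotvec(s['ee_rot']).as_matrix(),s['joints'],s['force'],s['width'])
for n in('scene','top'):
    im,d=grab(n);P=cloud(n,d)
    m,A,Z,g=brush(P,s);print(n,g)
    m&=P[...,2]>.06
    for lo in np.arange(-.13,.09,.01):
        k=m&(A>lo)&(A<lo+.01)
        if k.any():print(round(lo,3),k.sum(),Z[k].min(),Z[k].max(),im[k].mean(0))
    if n=='scene':cv2.imwrite('pics/s6.png',cv2.resize(im[60:340,80:400],None,fx=2,fy=2)[:,:,::-1])
```

```text
[ 0.5591 -0.2927  0.2436] [[-0.497   0.8678 -0.0009]
 [ 0.8677  0.497   0.002 ]
 [ 0.0022  0.0003 -1.    ]] [ 0.1117  0.5059  0.4287  1.6422 -0.2364  1.0467  1.1325] [-0.287  -1.0877 -0.5687] 0.17035965604879075
scene [ 0.5591 -0.2926  0.1966]
-0.09 6 -0.09200508014318165 -0.08777633928534653 [137.5    115.8333  96.3333]
-0.08 41 -0.09987483074070039 -0.07750509732255714 [127.7805  98.561   68.9512]
-0.07 67 -0.1057940018679757 -0.06756711505047844 [116.4478  88.7463  60.806 ]
-0.06 67 -0.0990952908833486 -0.05900997408901784 [113.5075  86.7015  59.7463]
-0.05 136 -0.08798733369558577 0.1998947582553572 [95.3382 77.5662 59.1765]
-0.04 205 -0.07818048562105938 0.1993330701351709 [75.4439 63.761  50.9854]
-0.03 230 -0.07101470708604221 0.16671575406853986 [88.1783 76.9087 62.8261]
-0.02 112 -0.061973096097565517 0.131076466582267 [99.5357 80.8036 61.3839]
-0.01 86 -0.05243509529036036 0.13106523016115693 [79.0465 65.6628 52.4651]
-0.0 44 -0.044648726787690884 0.12842571534284117 [61.8864 51.6364 41.9091]
0.01 43 -0.03768736338228429 0.13194854181187024 [53.186  50.3023 47.7674]
0.02 38
[... 530 characters left out ...]
 -0.0911105812958596 -0.07575800243553084 [138.     108.2439  70.3415]
-0.07 42 -0.08232040421212203 -0.07017103180020506 [135.6429 106.1429  68.7857]
-0.06 45 -0.07297150902138311 -0.060863580098065584 [138.9778 109.1556  70.5778]
-0.05 186 -0.06444368920573743 0.1998777081711083 [88.4247 75.7688 60.172 ]
-0.04 211 -0.05383050475724516 0.197839174029574 [73.2654 65.5829 54.872 ]
-0.03 212 -0.04582866211795472 0.11214421259945753 [87.0566 79.3585 68.7311]
-0.02 60 -0.033824758933675175 0.003695121335634405 [128.55   104.7667  75.1167]
-0.01 54 -0.028514029678148617 0.02964280130525057 [108.5741  98.5     87.1296]
-0.0 18 0.0002472447906314845 0.009461093969864304 [127.1111 126.8889 129.3333]
```

View pics/s6.png

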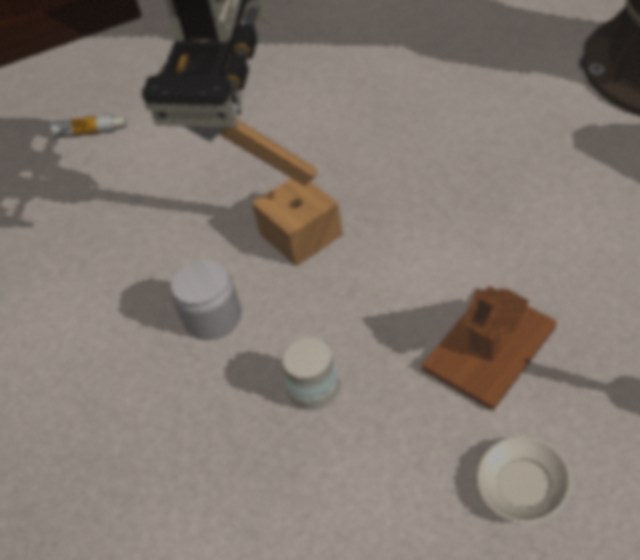

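Request:
carry_out([
  [0,0,-1.5,0,0],
  [0,0,-3,0,0],
  [0,0,-3.6,0,0],
  [0,0,-3.7,0,0],
  [0.38,-0.67,-4.15,0,0],
  [0.75,-1.31,-4.8,0,0],
  [1.1,-1.9,-5.5,0,0],
  [1.4,-2.45,-6.2,0,0],
  [1.4,-2.45,-6.2,0,0],
], squeeze=15)

```text
clock: 14.2
position: [0.5728, -0.3181, 0.1802]
ee_rot: [-1.576, -2.715, -0.001]
force: [0.2, -0.0, -1.3]
width: 0.173
```

```bash
cat >> h.py <<'E'
def side():
    np.set_printoptions(precision=4,suppress=True)
    s=arm.observe();print(s['clock'],s['position'],s['force'],s['width'])
    for n in('scene','top'):
        im,d=grab(n);P=cloud(n,d);m,A,Z,g=brush(P,s);m&=P[...,2]>.058
        for lo in np.arange(-.14,-.01,.015):
            k=m&(A>lo)&(A<lo+.015)&(Z<.03)
            if k.any():print(n,round(lo,3),k.sum(),Z[k].min(),Z[k].max())
E
python3 -c "from h import *;side()"
```

```text
14.2 [ 0.5728 -0.3181  0.1802] [ 0.1552 -0.0142 -1.2636] 0.17276273574129317
scene -0.125 1 -0.07504308597859277 -0.07504308597859277
scene -0.11 49 -0.07477338556636166 -0.05163858044574007
scene -0.095 78 -0.07288607455688431 -0.044472954394849024
scene -0.08 75 -0.06768046865672096 -0.0388261918924947
scene -0.065 81 -0.07395975373436064 -0.032662638560929755
scene -0.05 86 -0.07435169402413842 -0.023558101393766545
scene -0.035 78 -0.04867596802075329 -0.021012881976469028
scene -0.02 116 -0.040234594262954046 0.008850239116391878
top -0.125 2 -0.07446876413474132 -0.07361408283508403
top -0.11 43 -0.07422834540403093 -0.050348445553631826
top -0.095 50 -0.05500318212940594 -0.04208111174527571
top -0.08 54 -0.048931501655371246 -0.03473235641547444
top -0.065 57 -0.07507623898005945 -0.029257525782116794
top -0.05 56 -0.035432911051988966 -0.02394603279336338
top -0.035 54 -0.03407616951333137 -0.018841934487305215
top -0.02 84 -0.02452122834695325 0.02984036572818327
```

Request:
carry_out([
  [0.28,-0.49,-0.65,0,0],
  [0.54,-0.94,-1.4,0,0],
  [0.77,-1.34,-2.25,0,0],
  [0.97,-1.69,-3.15,0,0],
  [1.12,-1.95,-4.0,0,0],
  [1.24,-2.17,-4.8,0,0],
  [1.24,-2.17,-4.8,0,0],
  [1.24,-2.17,-4.8,0,0],
])

```text
clock: 15.1
position: [0.585, -0.3393, 0.1329]
ee_rot: [-1.575, -2.715, -0.001]
force: [1.1, -0.6, -1.4]
width: 0.174
```

```bash
python3 -c "from h import *;side()"
```

```text
15.1 [ 0.585  -0.3393  0.1329] [ 1.1199 -0.6015 -1.4396] 0.17376720091317616
scene -0.14 2 -0.02758618379611267 -0.027374723766923223
scene -0.125 58 -0.027423234491063028 -0.00044126838979802185
scene -0.11 72 -0.027825076672250718 -0.0003085661950280455
scene -0.095 69 -0.02782407450374179 -0.001117058051396655
scene -0.08 64 -0.02637948726501703 -0.0035692492679309656
scene -0.065 70 -0.027580973433631722 -0.0044313438627853335
scene -0.05 69 -0.02787865196158102 -0.00602412921512635
scene -0.035 62 -0.026767333070894073 -0.007749617664948319
scene -0.02 79 -0.026783307030791216 0.014867756650083483
top -0.14 4 -0.027556017412797472 -0.026746840815773415
top -0.125 47 -0.026979219510868478 -0.0007978347032845667
top -0.11 47 -0.027681502149917193 -0.00033685128730312486
top -0.095 46 -0.009886564698244199 -0.0008752733668257601
top -0.08 42 -0.010836023547448587 -0.0017117381477818744
top -0.065 46 -0.011300106083565534 -0.004128028427422298
top -0.05 44 -0.023136449219940056 -0.003664760595694233
top -0.035 42 -0.01260891123560004 -0.006370272975714186
top -0.02 71 -0.02466278178786354 0.02924035246871015
```

Level to within about 0.06 rad. I'll firm the grip and lift.

Request:
carry_out([
  [0,0,0,0,0],
  [0,0,0,0,0],
  [0,0,1,0,0],
  [0,0,3,0,0],
  [0,0,6,0,0],
  [0,0,9,0,0],
  [0,0,12,0,0],
  [0,0,15,0,0],
  [0,0,18,0,0],
  [0,0,19.5,0,0],
  [0,0,20,0,0],
  [0,0,20,0,0],
  [0,0,20,0,0],
  [0,0,20,0,0],
  [0,0,20,0,0],
  [0,0,20,0,0],
], squeeze=35)

```text
clock: 16.8
position: [0.585, -0.3391, 0.3327]
ee_rot: [-1.575, -2.715, -0.001]
force: [0.7, -0.1, -0.9]
width: 0.173
```

Run:
```python
from h import *
side();z=np.load('pics/scene.npz')['im'];cv2.imwrite('pics/s9.png',z[:,:,::-1])
P=cloud('scene',np.load('pics/scene.npz')['d'])
m=(np.hypot(P[...,0]-.511,P[...,1]-.2765)<.075)
for lo in(.09,.12,.15,.165):
    q=P[m&(P[...,2]>lo)&(P[...,2]<lo+.015)];print('round',lo,len(q),np.median(q,0) if len(q) else '')
```

```text
16.8 [ 0.585  -0.3391  0.3327] [ 0.6752 -0.0766 -0.9216] 0.1726146036131864
scene -0.125 79 -0.02388894381823725 -0.0009423021185685498
scene -0.11 106 -0.02562344153678775 -0.0017594299776246825
scene -0.095 100 -0.026923874346840737 -0.0032177488279108157
scene -0.08 103 -0.026903745675731394 -0.0032377056913195368
scene -0.065 103 -0.028978879661820944 -0.004930902544912741
scene -0.05 101 -0.030050201220250927 -0.006041417606228672
scene -0.035 101 -0.02944772245024052 -0.007017017551539828
scene -0.02 209 -0.047963196251393225 0.02666059900937623
top -0.125 81 -0.02400407108123148 0.001013197482486905
top -0.11 67 -0.0074397784045943105 -0.0016694517215941618
top -0.095 70 -0.008895078194947614 -0.0020071528185336973
top -0.08 69 -0.009718811032058905 -0.0033400446761182034
top -0.065 67 -0.01169244025326499 -0.004386730435967157
top -0.05 69 -0.011929875553693348 -0.004863137333116385
top -0.035 67 -0.023699779321779857 -0.006778405162903123
top -0.02 162 -0.041735070750239744 0.015307194879386254
round 0.09 34 [0.5163 0.277  0.0963]
round 0.12 46 [0.5182 0.2766 0.1272]
round 0.15 55 [0.5181 0.2765 0.1579]
round 0.165 51 [0.5147 0.2773 0.1694]
```

View pics/s9.png

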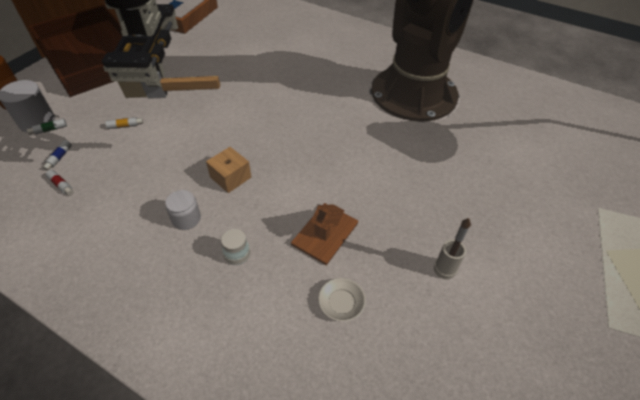

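The wide brush is level and clear of everything (handle at 190,83), about 0.27 m up. The round brush stands in the jar (455,245), and the bystanders are in place.

```bash
python3 -c "from cell import arm;print(arm.sign_off())"
```

```text
the job is handed in; nothing more can be done
None
```

Both parts of the task are done and handed in at about 17 s of the 54 s allowed; the hand-in reports no verdict.

- **Round brush:** I lifted it out of the block, lowered it handle-down into the white jar and let go. The last camera check shows it standing nearly upright there.
- **Wide brush:** I drew it out of the sleeve along its slope. The moves can't tilt the tool, so I levelled it by pivoting it in a light grip with the handle end on the block's top. I then tightened the grip to 35 N and lifted.
- **Last checks on the wide brush:**
  - The length is about 0.06–0.07 rad off level, handle end slightly high (limit 0.22).
  - The ferrule is about 0.265 m above the table, with the handle end at about the same height or slightly above.
  - The jaw opening is 16 mm, matching the ferrule.
- **Bystanders:** the glass jar, tin and saucer look unmoved in the final image; I did not measure their shift.

No check failed or disagreed. The pivot went about 0.06 rad past level, and I left it because it was well inside the limit.

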